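# Close the vacuum isolation valve by one turn

### The arm

A 6-joint arm with a two-finger parallel gripper is mounted at the origin on the work surface. World frame = base frame: x ahead of the robot, y to its left, z up, the work surface at z = 0. Lengths are in m, angles in rad, forces in N, time in s.
With the tool pointing down it reaches from about 0.35 to 1 m from the base axis. Payload 7.1 kg.
Tool frame: the origin (TCP) lies at the very end of the fingers, on their centre line; the grasp point (between the pads) lies 19 mm behind it; z points along the fingers, y is the direction in which the jaws open and shut (so a half turn about z gives the same grasp; the last joint's range is limited). The gripper opens to 85 mm and grips with 20 to 120 N. Pads are 22 mm wide; open, the fingers measure 114 mm over their backs; the gripper's body (76 mm by 85 mm) begins 54 mm behind the grasp point. The pads swing forward as they close: fully open they stand 13 mm farther back than shut.
Start: joints at [-1.255, 0.423, 1.63, -0, 1.089, -0.019], TCP at [0.205, -0.59, 0.231] pointing down, gripper open.
Joint ranges: [-3, 3], [-0.9, 2.11], [0.09, 2.58], [-1.31, 4.45], [0.11, 2.69], [-2.54, 2.54]. Speed limits (rad/s): [2.39, 2.39, 3.01, 3.14, 3.14, 3.14].

### API

Orientations are given as a unit quaternion [x, y, z, w].
In Python, from plant import arm, cams, spotter gives the robot as it stands.
- The arm moves only by the tool arm_command, never from a script. Its argument "targets" is text: rows parted by semicolons, each of 7 numbers parted by spaces: the turn, a rotation vector about the world's x, y, z in rad, then the shift along the world's x, y, z in cm, then the closure in counts, from 0 (fully open) to 255 (shut). In form: wx wy wz x y z jaw; .... A call has 1 to 10 rows; each row shifts and turns the pose as measured when the row begins; what a row does not reach is not made up. A row lasts 1/10 s, in which the tool goes at most 50 mm and 8.59 degrees, less where a joint would pass 70% of its speed; a pose out of reach is approached as far as the arm can. A call with a gripper value outside its range is refused whole. The fingers move at their own pace and stop on an object; "force" is the grip in N (left out, the last holds). Time passes only in rows, so rows that do not move let the fingers close. It gives the time, the measured TCP pose, the force and the opening at its end, in the units of the state.
- arm.read_state(): the state, without advancing time (a new reading comes with each control period).
- cams.camera(name): name is "scene" or "top" or "wrist"; returns (picture, depth): 420x560x3 uint8, red, green, blue; 420x560 float32, m along the optical axis (not along the pixel's ray), 0 where there is no reading.
- cams.camera_params(name): a dict with "K" (3x3 intrinsics, pixels), "extrinsics" (4x4, takes a point from world to camera coordinates); the wrist camera has in their place "hand_eye" (4x4, takes a point from camera to tool coordinates, whose origin is the TCP and whose axes are the flange's). Camera axes: x right, y up, looking along -z (the intrinsics and any distortion apply to the point x, -y, -z); pixel columns grow to the right and rows downward; lengths in m; the calibration is good to about 2 mm. A picture is of the moment at which its call begins: read the wrist's pose just before it. camera_params takes no time and is no camera call.
- arm.job_done(): hands the job in, once; it reports no verdict.
Trained networks look in the newest picture that a camera, given by its name, has taken for a name from the list of things; names that differ only in an ending like _2 or _b are one class to them, and where a whole thing is asked for, a point or a joint stands for the part that bears it (a point fixed in the world has none). Each returns a list of dicts, best first, with "p" (0 to 1); they miss things now and then, are a little off and sometimes report something else, mostly with a low value. They report only what shows in the picture. A call takes as long as a camera call.
- spotter.regions_of(camera, thing): "mask" (420x560 bool, what is visible of it) and "rect" ([left, top, right, bottom] in pixels, round what is visible of it).
The state is a dict: "t": time; "q": joint angles; "dq": joint speeds; "tau": joint torques, N m; "ee_pos": TCP position; "tool_rot": TCP orientation; "force": force on the tool from outside, world axes, zero at the start; "moment": the same for the moment, N m; "gripper_width": opening from 0.0 (shut) to 1.0 (fully open).
Only numpy, scipy, OpenCV 4.12 (cv2) and the standard library are available. Lean on these libraries where they do the work, as an engineer would, in place of code of your own. Each camera call takes 0.05 s, during which the arm holds its last target.

### The job

Close the vacuum valve by exactly one turn: push its blue hand wheel round clockwise (seen from above) by the upright red handle, one full turn and no more, until the handle is back in line with the yellow pointer. Push the handle gently from one side with the fingertips or the outside of the fingers all the way round; do not pinch it. Leave the bottle, ring and beaker standing where they are, and finish clear of everything.

Things in the scene. Friction and masses are not known exactly. Their poses are not given: they have to be found in the camera images.
- wheel (a joint): turning angle of the blue valve hand wheel, rad: 0 at the start (red handle in line with the yellow pointer), grows as the wheel turns clockwise seen from above; one full turn is 6.283. The wheel's axis is vertical. It is moderately stiff (about 3 N at the handle), stays wherever it is left, does not coast or spring back, and has no stop near one turn
- wheel_centre (a point): point on the vertical axis of the wheel, at the level of the top of its rim and hub, 140 mm above the bench. The wheel is 148 mm over its rim, with a 16 mm thick round rim (centre-line radius 66 mm), three round 12 mm thick spokes and a 36 mm hub; rim, spokes and hub top are all level to 2 mm apart from a 16 mm nut standing 4 mm above the hub
- handle_top (a point): centre of the flat top of the red handle, 190 mm above the bench
- handle: upright red cylinder, 26 mm in diameter, fixed on the rim at the outer end of one spoke, 66 mm from the wheel's axis; it is a revolving grip (free to spin about its own axis, which does not matter) and stands 50 mm clear above the rim, with nothing beside it above the rim. Origin: on its own vertical axis at its foot, 138 mm above the bench; its z axis points up
- pointer_tip (a point): outer end of the yellow pointer, a fixed arm that passes under the rim and ends 123 mm from the wheel's axis, with its 18 mm wide yellow head outside the rim (head top 25 mm below the top of the rim). The red handle stands in line with it at the start
- valve: steel valve that carries the wheel, fixed to the bench: 120 x 100 mm grey foot, 72 mm body, two flanged ports to 104 mm either side along its own y axis at 52 mm height. Origin: centre of its underside on the bench, straight under the wheel's axis
- bottle: loose white plastic bottle with blue cap, 64 mm in diameter, 150 mm tall, standing on the bench; origin at the centre of its underside. A bystander
- clamp_ring: loose aluminium ring, 56 mm outside, 38 mm bore, 18 mm high, lying flat on the bench; origin at the centre of its underside. A bystander
- beaker: loose glass beaker, 68 mm in diameter, 85 mm tall, standing on the bench; origin at the centre of its underside. A bystander

How it is judged:
On the way, in this order (a step that is already met when the one before it is completed fails the run):
1. the fingers push the handle through the first third of the turn (value of joint wheel between 0.5 and 2.1 rad and contact force between the fingers and handle above 0.2 N), for 0.1 s.
2. the fingers push the handle on past the far side (value of joint wheel between 2.3 and 3.9 rad and contact force between the fingers and handle above 0.2 N), for 0.1 s.
3. the fingers push the handle through the last third (value of joint wheel between 4.1 and 5.9 rad and contact force between the fingers and handle above 0.2 N), for 0.1 s.
At the end, for the whole second after the job is handed in: The wheel has turned clockwise through one turn to within 0.18 rad (10 degrees, 12 mm at the handle) and is at rest; bottle, ring and beaker are upright within 20 mm of where they stood (value of joint wheel between 6.10319 and 6.46319 rad and velocity of joint wheel between -0.05 and 0.05 rad/s and distance of each of bottle, clamp_ring, beaker from where it was at the start of the episode below 0.02 m and angle between each of bottle, clamp_ring, beaker's own z axis and vertical below 0.1 rad); the robot touches nothing.
It fails at once if the wheel is driven well past one turn (more than 0.5 rad) (value of joint wheel above 6.78319 rad).
It fails at once if the wheel is turned the wrong way, more than 0.4 rad (value of joint wheel below -0.4 rad).
It fails at once if the handle is pinched or pushed roughly (over 30 N from the fingers) (contact force between the fingers and handle above 30 N).
It fails at once if a bystander is moved more than 20 mm, lifted or tipped (distance of any of bottle, clamp_ring, beaker from where it was at the start of the episode above 0.02 m or angle between any of bottle, clamp_ring, beaker's own z axis and vertical above 0.3 rad).
It also fails if it takes over 61 s, if anything falls off the work surface, if the arm or the gripper's body presses on something with over 40 N, if the wrist force passes 120 N, or if a joint passes its speed limit or range.

## Working session

There is one attempt and no reset: what is moved stays moved. The work goes in short steps, Python scripts to look and compute and a tool call to move; the robot and the scene stay as the last step left them, time stands still between calls to the robot, and variables do not carry over. Pictures are saved under pics/ and viewed, and the job is handed in when it is done.

Besides the shell and the picture viewer there is one more tool, called after "Request:" as name(argument=value, ...) on one line, values as JSON. arm_command: Moves the arm, as the interface text tells. Its arguments: {"type":"object","properties":{"targets":{"type":"string"},"force":{"type":"number"}},"required":["targets"]}

```bash
ls; mkdir -p pics; cat > h.py <<'E'
import numpy as np, cv2
from plant import arm,cams,spotter
def world(name,depth,us,vs,P=None):
    P=P or cams.camera_params(name); K=np.array(P['K']); 
    d=depth[vs,us]; x=(us-K[0,2])/K[0,0]*d; y=(vs-K[1,2])/K[1,1]*d
    c=np.stack([x,-y,-d,np.ones_like(d)])
    E=np.array(P['extrinsics']); return (np.linalg.inv(E)@c)[:3].T
E
python3 - <<'E'
from h import *
s=arm.read_state(); print(s)
for n in ['scene','top']:
    im,d=cams.camera(n); cv2.imwrite(f'pics/{n}0.png',im[...,::-1]); P=cams.camera_params(n); print(n,P)
    np.savez(f'{n}0.npz',im=im,d=d)
    for t in ['handle','wheel','pointer_tip','bottle','clamp_ring','beaker']:
        r=spotter.regions_of(n,t)
        for q in r[:2]:
            vs,us=np.nonzero(q['mask']&(d>0))
            w=world(n,d,us,vs) if len(us) else np.zeros((1,3))
            print(n,t,round(q['p'],2),q['rect'],np.median(w,0).round(3),w.min(0).round(3),w.max(0).round(3))
E
```

```text
pics
{'t': 0.0, 'q': array([-1.25500350e+00,  4.23810213e-01,  1.63072872e+00,  2.15846385e-05,
        1.08861346e+00, -1.89770862e-02]), 'dq': array([ 1.11588936e-03,  1.69204936e-03, -3.62058397e-05,  1.59622947e-03,
        7.54190802e-04, -6.23753573e-04]), 'tau': array([ 1.03709255e-03, -5.57375121e+01, -2.81746441e+01,  1.59231713e-04,
        7.34591827e-03, -1.86118325e-05]), 'ee_pos': array([ 0.20521087, -0.589746  ,  0.23054961]), 'tool_rot': array([ 9.86024350e-01,  1.66599436e-01, -1.05861605e-04, -7.72710794e-04]), 'force': array([-0.56738076, -0.22447458,  0.06955865]), 'moment': array([ 0.04052068,  0.02469003, -0.01157108]), 'gripper_width': 1.0007296263817873}
scene {'K': array([[512.33459326,   0.        , 278.60728863],
       [  0.        , 512.33459326, 211.59223747],
       [  0.        ,   0.        ,   1.        ]]), 'extrinsics': array([[-0.88307157,  0.46908576, -0.01196498,  0.5209442 ],
       [-0.32088697, -0.58508448,  0.74478702,  0.14141887],
       [ 0.34236846,  0.66153965,  0.66719497, -1.34005641],
       [ 0.        ,  0.        ,  0.        ,  1
[... 1401 characters left out ...]
052 -0.005] [0.68  0.215 0.194]
top pointer_tip 0.82 [222.5, 191.2, 291.5, 253.4] [0.581 0.126 0.136] [ 0.507  0.052 -0.008] [0.68  0.235 0.194]
top pointer_tip 0.37 [229.8, 196.6, 244.5, 209.2] [0.612 0.178 0.188] [ 0.602  0.167 -0.001] [0.663 0.213 0.194]
top bottle 0.91 [330.5, 228.2, 362.4, 258.9] [ 0.532 -0.085  0.104] [ 0.506 -0.122 -0.002] [ 0.567 -0.06   0.155]
top clamp_ring 0.68 [264.3, 162.5, 283.8, 178.9] [0.738 0.093 0.017] [0.703 0.075 0.004] [0.758 0.124 0.025]
top clamp_ring 0.54 [230.9, 193.0, 243.2, 206.0] [0.612 0.178 0.188] [ 0.602  0.167 -0.001] [0.664 0.213 0.194]
top beaker 0.89 [178.3, 171.3, 204.2, 197.0] [0.679 0.322 0.046] [ 0.638  0.282 -0.003] [0.705 0.346 0.09 ]
```

```bash
python3 - <<'E'
import numpy as np,cv2
from h import *
from scipy.optimize import least_squares
a=cv2.imread('pics/top0.png')[130:280,160:380]; b=cv2.imread('pics/scene0.png')[140:380,200:370]
cv2.imwrite('pics/t0c.png',cv2.resize(a,None,fx=3.5,fy=3.5)); cv2.imwrite('pics/s0c.png',cv2.resize(b,None,fx=2.5,fy=2.5))
for n in ['top','scene']:
    z=np.load(n+'0.npz'); im,d=z['im'],z['d']
    hsv=cv2.cvtColor(im,cv2.COLOR_RGB2HSV); vs,us=np.nonzero(d>0); w=world(n,d,us,vs); H=hsv[vs,us].astype(int)
    near=(np.hypot(w[:,0]-.585,w[:,1]-.125)<.15)
    red=near&((H[:,0]<8)|(H[:,0]>172))&(H[:,1]>120)&(w[:,2]>.12)
    top=red&(w[:,2]>.183)
    blue=near&(H[:,0]>95)&(H[:,0]<130)&(H[:,1]>100)&(w[:,2]>.125)&(w[:,2]<.15)
    yel=near&(H[:,0]>18)&(H[:,0]<35)&(H[:,1]>120)
    print(n,'red top',top.sum(),w[top].mean(0),w[top].min(0),w[top].max(0))
    print('blue',blue.sum(),w[blue].min(0),w[blue].max(0),'yel',yel.sum(),np.median(w[yel],0),w[yel].min(0),w[yel].max(0))
    B=w[blue]
    f=least_squares(lambda c:np.clip(np.abs(np.hypot(B[:,0]-c[0],B[:,1]-c[1])-.066),0,.012),[.58,.13],loss='soft_l1',f_scale=.004)
    print('centre',f.x,f.cost)
    for t,lo,hi,c in [('bottle',.09,.16,(.54,-.09)),('ring',.01,.03,(.735,.1)),('beaker',.07,.1,(.672,.315))]:
        m=(np.hypot(w[:,0]-c[0],w[:,1]-c[1])<.06)&(w[:,2]>lo)&(w[:,2]<hi); q=w[m]
        if len(q): print(t,(q.min(0)+q.max(0))/2,q.max(0)-q.min(0))
E
```

```text
top red top 87 [0.61487904 0.18031042 0.18976385] [0.60247311 0.16879806 0.18627044] [0.62673008 0.19253418 0.19411987]
blue 1115 [0.50870411 0.05452577 0.13055121] [0.6511611  0.19804067 0.14555395] yel 77 [0.63749483 0.2151418  0.11522652] [0.5918933  0.15398734 0.1080021 ] [0.64983113 0.23093945 0.12127168]
centre [0.57967177 0.12568181] 0.014486086466811574
bottle [ 0.53773533 -0.09114236  0.12226294] [0.05995499 0.0617481  0.06450419]
ring [0.73055218 0.10074846 0.0177101 ] [0.05434709 0.05243208 0.01466051]
beaker [0.67143849 0.31501467 0.08095903] [0.06732344 0.06673578 0.02180486]
scene red top 143 [0.6181127  0.18411359 0.1892122 ] [0.60465253 0.16901337 0.18349414] [0.62915114 0.19492423 0.19261066]
blue 1463 [0.51213219 0.05716776 0.12660289] [0.6540279  0.20103926 0.14411517] yel 282 [0.63377361 0.21060003 0.11199116] [0.59306081 0.14797753 0.03878497] [0.65369315 0.23359253 0.1183441 ]
centre [0.58334752 0.13036318] 0.013745498719881842
bottle [ 0.54019953 -0.08518882  0.12168718] [0.06201865 0.05543719 0.06336956]
ring [0.73244238 0.10380209 0.01558059] [0.05490756 0.05725948 0.0111143 ]
beaker [0.67289243 0.31634156 0.07895093] [0.06631069 0.0673026  0.01774534]
```

View pics/t0c.png

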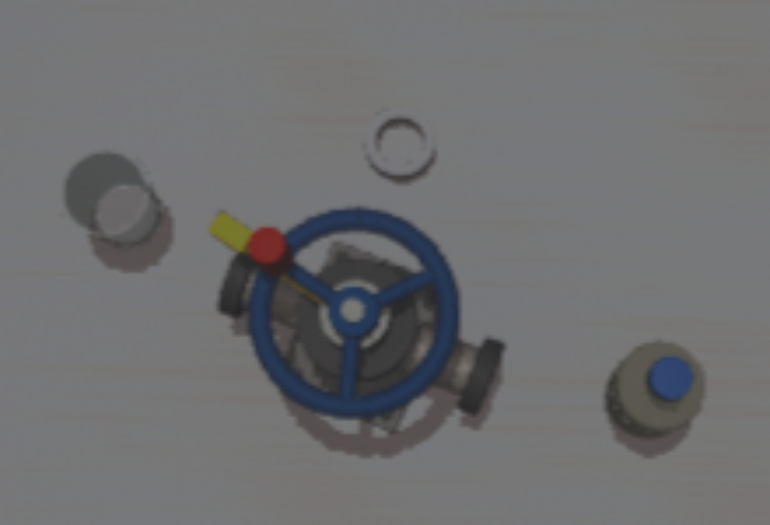

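View pics/s0c.png

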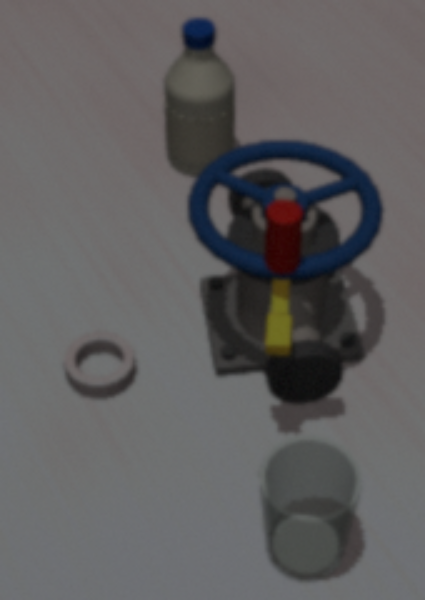

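The top view shows the handle at crop (267,245), up and left of the hub and in line with the yellow pointer. Averaging both cameras puts the wheel centre at about (0.5815, 0.128) and the handle at about (0.6165, 0.182). That gives a radius of 64 mm against the 66 mm stated, at an angle of 57°. Clockwise from above means this angle decreases. I'll shut the fingers and come in at the 102° side, above everything.

Request:
arm_command(targets="0 0 0 1.8 3.9 0 255;0 0 0 1.8 3.9 0 255;0 0 0 1.8 3.9 0 255;0 0 0 1.8 3.9 0 255;0 0 0 1.8 3.9 0 255;0 0 0 1.8 3.9 0 255;0 0 0 1.8 3.9 0 255;0 0 0 1.8 3.9 0 255;0 0 0 1.8 3.9 0 255;0 0 0 1.8 3.9 0 255", force=20)

```text
t: 1.7
ee_pos: [0.388, -0.1915, 0.2329]
tool_rot: [0.987, 0.162, 0.002, 0.004]
force: [0.9, 0.3, 0.9]
gripper_width: 0.002
```

Request:
arm_command(targets="0 0 0 1.8 3.9 0 255;0 0 0 1.8 3.9 0 255;0 0 0 1.8 3.9 0 255;0 0 0 1.8 3.9 0 255;0 0 0 1.8 3.9 0 255;0 0 0 1.8 3.9 0 255;0 0 0 1.8 3.9 0 255;0 0 0 1.8 3.9 0 255;0 0 0 1.8 3.9 0 255;0 0 0 1.8 3.9 0 255")

```text
t: 2.7
ee_pos: [0.5739, 0.2171, 0.2359]
tool_rot: [0.987, 0.163, 0.006, 0.005]
force: [0.3, -1.0, 0.3]
gripper_width: 0.0
```

Request:
arm_command(targets="0 0 0 -0.8 -2.3 0 255;0 0 0 0 0 -2.5 255;0 0 0 0 0 -2.5 255;0 0 0 0 0 -2 255;0 0 0 0 0 0 255")

```text
t: 3.2
ee_pos: [0.569, 0.2013, 0.1645]
tool_rot: [0.986, 0.167, 0.008, 0.004]
force: [-0.4, 0.3, -0.2]
gripper_width: 0.005
```

```bash
cat > look.py <<'E'
import sys
from h import *
k=sys.argv[1]; s=arm.read_state(); print(s['t'],s['ee_pos'].round(4),s['force'].round(2),s['tool_rot'].round(3),s['q'].round(2))
ims=[]
C={'top':(.580,.126),'scene':(.583,.130)}
for n in ['top','scene']:
    im,d=cams.camera(n); vs,us=np.nonzero(d>0); w=world(n,d,us,vs); H=cv2.cvtColor(im,cv2.COLOR_RGB2HSV)[vs,us].astype(int)
    m=(np.hypot(w[:,0]-.582,w[:,1]-.128)<.11)&((H[:,0]<8)|(H[:,0]>172))&(H[:,1]>120)&(w[:,2]>.14)
    t=m&(w[:,2]>.184)
    c=C[n]
    for nm,q in (('all',w[m]),('top',w[t])):
        if len(q)>4:
            p=np.median(q,0) if nm=='all' else (q[:,:].min(0)+q.max(0))/2
            print(n,nm,len(q),p.round(3),'ang',np.degrees(np.arctan2(p[1]-c[1],p[0]-c[0])).round(1))
    for t2,lo,hi,cc in [('bottle',.09,.16,(.539,-.088)),('ring',.01,.03,(.7315,.102)),('beaker',.07,.1,(.672,.315))]:
        mm=(np.hypot(w[:,0]-cc[0],w[:,1]-cc[1])<.055)&(w[:,2]>lo)&(w[:,2]<hi); q=w[mm]
        if len(q) and len(sys.argv)>2: print(n,t2,((q.min(0)+q.max(0))/2).round(3))
    ims.append(cv2.resize(im[130:290,190:330] if n=='top' else im[130:290,230:370],None,fx=2.8,fy=2.8))
cv2.imwrite(f'pics/l{k}.png',np.hstack(ims)[...,::-1])
E
python3 look.py 1
```

```text
3.2 [0.569  0.2013 0.1645] [-0.38  0.27 -0.16] [0.986 0.167 0.008 0.004] [ 0.33  0.47  1.74 -0.01  0.92  1.57]
scene all 391 [0.621 0.19  0.176] ang 57.9
scene top 151 [0.602 0.198 0.261] ang 74.7
```

View pics/l1.png

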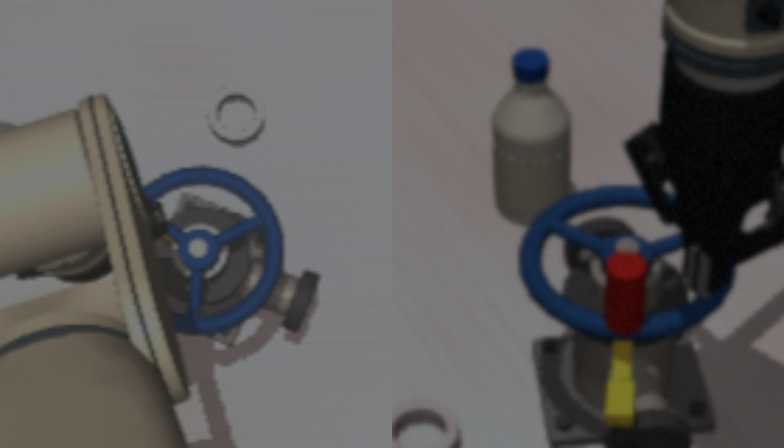

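The scene view shows the fingers beside the handle on the far side from the clockwise direction, clear of the rim. The handle is still at about 57°. I'll work out rows along the circle.

```bash
cat > plan.py <<'E'
import sys
from h import *
s=arm.read_state(); p=s['ee_pos']; st=float(sys.argv[1]); n=int(sys.argv[2]); c=np.array([.582,.128]); R=.066
v=p[:2]-c; a=np.arctan2(v[1],v[0]); r=np.hypot(*v); print('ang',np.degrees(a),'r',r,'z',p[2], s['force'].round(1))
prev=p[:2]
for k in range(1,n+1):
    b=a-np.radians(st)*k; rr=R+(r-R)*max(0,1-k/3); q=c+rr*np.array([np.cos(b),np.sin(b)])
    print('0 0 0 %.1f %.1f %.1f 255;'%(*(100*(q-prev)),(0.159-p[2])*100/3 if k<4 else 0),end=''); prev=q
E
python3 plan.py 6 10
```

```text
ang 98.67571492243762 r 0.07470883826757822 z 0.16723433354583384 [ 0.2 -0.4  1.3]
0 0 0 0.8 -0.2 -0.3 255;0 0 0 0.7 -0.3 -0.3 255;0 0 0 0.7 -0.4 -0.3 255;0 0 0 0.7 -0.1 0.0 255;0 0 0 0.7 -0.2 0.0 255;0 0 0 0.6 -0.3 0.0 255;0 0 0 0.6 -0.3 0.0 255;0 0 0 0.6 -0.4 0.0 255;0 0 0 0.5 -0.5 0.0 255;0 0 0 0.5 -0.5 0.0 255;
```

Request:
arm_command(targets="0 0 0 0.8 -0.2 -0.3 255;0 0 0 0.7 -0.3 -0.3 255;0 0 0 0.7 -0.4 -0.3 255;0 0 0 0.7 -0.1 0 255;0 0 0 0.7 -0.2 0 255;0 0 0 0.6 -0.3 0 255;0 0 0 0.6 -0.3 0 255")

```text
t: 4.0
ee_pos: [0.6237, 0.1838, 0.1615]
tool_rot: [0.986, 0.167, 0.012, 0.002]
force: [-1.9, 3.0, -0.8]
gripper_width: 0.002
```

```bash
python3 look.py 2; python3 plan.py 6 10
```

```text
4.0 [0.6237 0.1838 0.1615] [-1.9   3.01 -0.83] [0.986 0.167 0.012 0.002] [ 0.27  0.53  1.64 -0.01  0.95  1.51]
scene all 328 [0.642 0.169 0.177] ang 33.3
scene top 128 [0.632 0.183 0.244] ang 47.1
ang 52.54759550016979 r 0.06963075159364256 z 0.1616196703389774 [-0.2  0.7  0.1]
0 0 0 0.5 -0.6 -0.1 255;0 0 0 0.4 -0.6 -0.1 255;0 0 0 0.3 -0.6 -0.1 255;0 0 0 0.4 -0.6 0.0 255;0 0 0 0.3 -0.6 0.0 255;0 0 0 0.2 -0.7 0.0 255;0 0 0 0.2 -0.7 0.0 255;0 0 0 0.1 -0.7 0.0 255;0 0 0 0.0 -0.7 0.0 255;0 0 0 -0.1 -0.7 0.0 255;
```

View pics/l2.png

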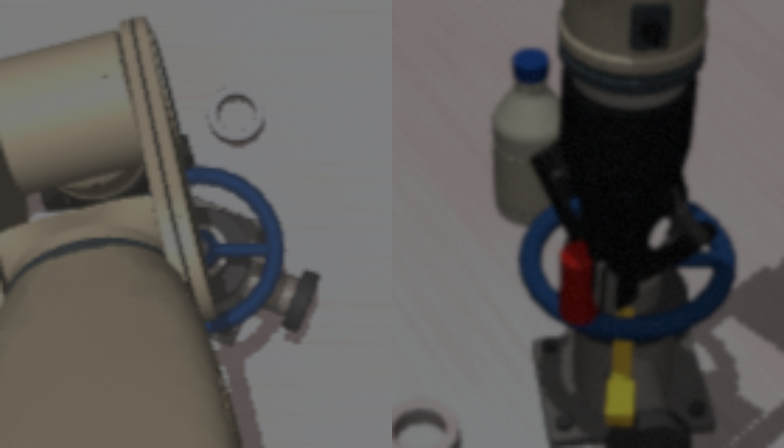

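The handle is moving: it is now at about 33°, with the fingers behind it at 52° and a force of about 3.5 N. I'll continue.

Request:
arm_command(targets="0 0 0 0.5 -0.6 -0.1 255;0 0 0 0.4 -0.6 -0.1 255;0 0 0 0.3 -0.6 -0.1 255;0 0 0 0.4 -0.6 0 255;0 0 0 0.3 -0.6 0 255;0 0 0 0.2 -0.7 0 255;0 0 0 0.2 -0.7 0 255;0 0 0 0.1 -0.7 0 255;0 0 0 0 -0.7 0 255;0 0 0 -0.1 -0.7 0 255")

```text
t: 5.1
ee_pos: [0.6514, 0.1137, 0.1597]
tool_rot: [0.986, 0.167, 0.016, 0.002]
force: [1.5, 3.5, -0.1]
gripper_width: -0.004
```

```bash
python3 look.py 3; python3 plan.py 6 10
```

```text
5.1 [0.6514 0.1137 0.1597] [ 1.54  3.52 -0.11] [0.986 0.167 0.016 0.002] [ 0.16  0.54  1.62 -0.01  0.95  1.4 ]
scene all 26 [0.644 0.124 0.17 ] ang -5.3
scene top 10 [0.656 0.136 0.272] ang 4.7
ang -12.333981580714724 r 0.07035469439897334 z 0.15956870194375092 [-0.1 -0.4 -0.1]
0 0 0 -0.3 -0.7 -0.0 255;0 0 0 -0.4 -0.6 -0.0 255;0 0 0 -0.4 -0.6 -0.0 255;0 0 0 -0.4 -0.6 0.0 255;0 0 0 -0.4 -0.5 0.0 255;0 0 0 -0.5 -0.5 0.0 255;0 0 0 -0.5 -0.4 0.0 255;0 0 0 -0.6 -0.4 0.0 255;0 0 0 -0.6 -0.3 0.0 255;0 0 0 -0.6 -0.2 0.0 255;
```

View pics/l3.png

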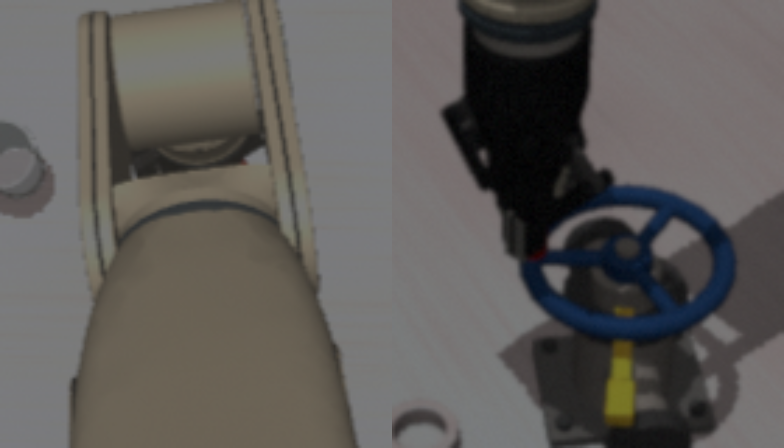

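The handle is now hidden behind the fingers, and the spoke leads to it. The wheel has turned about 90°. I'll continue.

Request:
arm_command(targets="0 0 0 -0.3 -0.7 0 255;0 0 0 -0.4 -0.6 0 255;0 0 0 -0.4 -0.6 0 255;0 0 0 -0.4 -0.6 0 255;0 0 0 -0.4 -0.5 0 255;0 0 0 -0.5 -0.5 0 255;0 0 0 -0.5 -0.4 0 255;0 0 0 -0.6 -0.4 0 255;0 0 0 -0.6 -0.3 0 255;0 0 0 -0.6 -0.2 0 255")

```text
t: 6.2
ee_pos: [0.6005, 0.061, 0.1597]
tool_rot: [0.986, 0.166, 0.016, 0.003]
force: [2.6, 0.9, -1.7]
gripper_width: 0.003
```

```bash
python3 look.py 4; python3 plan.py 6 10
```

```text
6.2 [0.6005 0.061  0.1597] [ 2.6   0.86 -1.75] [0.986 0.166 0.016 0.003] [ 0.08  0.47  1.75 -0.    0.89  1.32]
top all 26 [0.571 0.06  0.19 ] ang -98.1
top top 26 [0.568 0.06  0.241] ang -100.6
scene all 214 [0.581 0.071 0.165] ang -92.0
scene top 34 [0.591 0.085 0.257] ang -80.0
ang -75.25603728321425 r 0.06945722355351573 z 0.15957141034092964 [ 0.4 -0.2  0.1]
0 0 0 -0.7 -0.0 -0.0 255;0 0 0 -0.7 0.0 -0.0 255;0 0 0 -0.7 0.1 -0.0 255;0 0 0 -0.7 0.1 0.0 255;0 0 0 -0.7 0.1 0.0 255;0 0 0 -0.7 0.2 0.0 255;0 0 0 -0.6 0.3 0.0 255;0 0 0 -0.6 0.3 0.0 255;0 0 0 -0.6 0.4 0.0 255;0 0 0 -0.5 0.5 0.0 255;
```

View pics/l4.png

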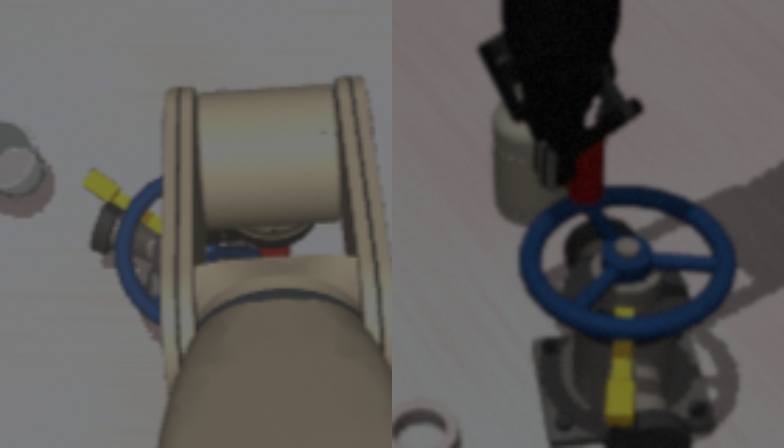

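The handle is now at about -97°, so the wheel is at about 2.7 rad, with the fingers still trailing it.

Request:
arm_command(targets="0 0 0 -0.7 0 0 255;0 0 0 -0.7 0 0 255;0 0 0 -0.7 0.1 0 255;0 0 0 -0.7 0.1 0 255;0 0 0 -0.7 0.1 0 255;0 0 0 -0.7 0.2 0 255;0 0 0 -0.6 0.3 0 255;0 0 0 -0.6 0.3 0 255;0 0 0 -0.6 0.4 0 255;0 0 0 -0.5 0.5 0 255")

```text
t: 7.3
ee_pos: [0.5298, 0.0813, 0.16]
tool_rot: [0.986, 0.167, 0.016, 0.004]
force: [2.6, -2.8, 0.2]
gripper_width: 0.003
```

```bash
python3 look.py 5; python3 plan.py 6 10
```

```text
7.3 [0.5298 0.0813 0.16  ] [ 2.55 -2.78  0.18] [0.986 0.167 0.016 0.004] [ 0.13  0.38  1.9  -0.01  0.83  1.38]
scene all 320 [0.524 0.115 0.176] ang -165.5
scene top 117 [0.533 0.099 0.249] ang -148.0
ang -138.75861275278515 r 0.06994476949484199 z 0.15987304744679265 [-0.5 -0.2  0.2]
0 0 0 -0.3 0.7 -0.0 255;0 0 0 -0.3 0.7 -0.0 255;0 0 0 -0.2 0.7 -0.0 255;0 0 0 -0.2 0.6 0.0 255;0 0 0 -0.2 0.7 0.0 255;0 0 0 -0.1 0.7 0.0 255;0 0 0 -0.0 0.7 0.0 255;0 0 0 0.0 0.7 0.0 255;0 0 0 0.1 0.7 0.0 255;0 0 0 0.2 0.7 0.0 255;
```

View pics/l5.png

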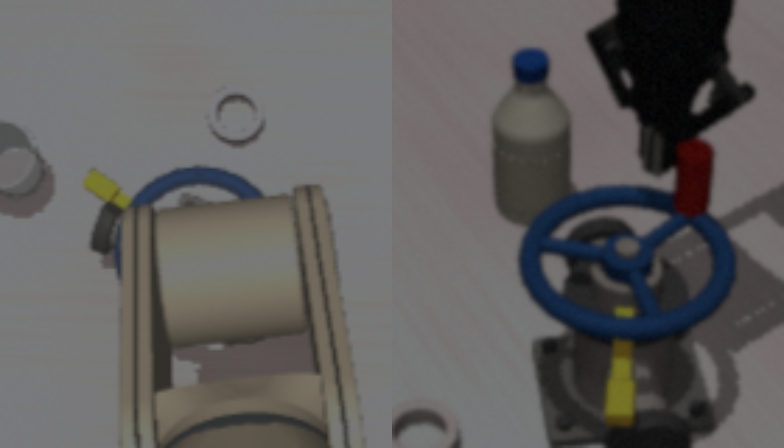

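The handle is at about -163°, so the wheel is at about 3.85 rad. The fingers are still behind it and the bottle hasn't been touched. I'll continue.

Request:
arm_command(targets="0 0 0 -0.3 0.7 0 255;0 0 0 -0.3 0.7 0 255;0 0 0 -0.2 0.7 0 255;0 0 0 -0.2 0.6 0 255;0 0 0 -0.2 0.7 0 255;0 0 0 -0.1 0.7 0 255;0 0 0 0 0.7 0 255;0 0 0 0 0.7 0 255;0 0 0 0.1 0.7 0 255;0 0 0 0.2 0.7 0 255")

```text
t: 8.4
ee_pos: [0.5161, 0.1559, 0.1593]
tool_rot: [0.986, 0.167, 0.013, 0.004]
force: [-2.2, -2.1, 2.6]
gripper_width: -0.002
```

```bash
python3 look.py 6; python3 plan.py 6 10
```

```text
8.4 [0.5161 0.1559 0.1593] [-2.16 -2.11  2.57] [0.986 0.167 0.013 0.004] [ 0.28  0.39  1.89 -0.01  0.84  1.52]
scene all 353 [0.542 0.182 0.178] ang 128.3
scene top 140 [0.529 0.171 0.222] ang 142.6
ang 156.41148990296617 r 0.07123046973912822 z 0.15939273286283948 [-0.  -0.2  0.1]
0 0 0 0.5 0.6 -0.0 255;0 0 0 0.5 0.5 -0.0 255;0 0 0 0.6 0.4 -0.0 255;0 0 0 0.5 0.5 0.0 255;0 0 0 0.5 0.4 0.0 255;0 0 0 0.6 0.4 0.0 255;0 0 0 0.6 0.3 0.0 255;0 0 0 0.6 0.3 0.0 255;0 0 0 0.7 0.2 0.0 255;0 0 0 0.7 0.1 0.0 255;
```

View pics/l6.png

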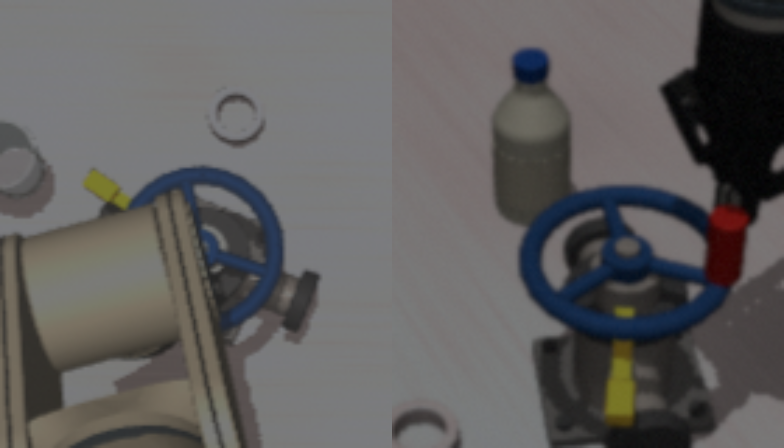

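The handle is at about 130°, so about 73° remains. I'll push 8 more rows, about 50°, and then measure again.

Request:
arm_command(targets="0 0 0 0.5 0.6 0 255;0 0 0 0.5 0.5 0 255;0 0 0 0.6 0.4 0 255;0 0 0 0.5 0.5 0 255;0 0 0 0.5 0.4 0 255;0 0 0 0.6 0.4 0 255;0 0 0 0.6 0.3 0 255;0 0 0 0.5 0.2 0 255")

```text
t: 9.3
ee_pos: [0.5622, 0.1922, 0.159]
tool_rot: [0.986, 0.167, 0.012, 0.004]
force: [-3.4, -0.6, 2.3]
gripper_width: -0.0
```

```bash
sed -i 's/(w\[:,2\]>.14)$/(w[:,2]>.14)\&(w[:,2]<.197)/' look.py; python3 look.py 7; python3 plan.py 4 8
```

```text
9.3 [0.5622 0.1922 0.159 ] [-3.4  -0.56  2.27] [0.986 0.167 0.012 0.004] [ 0.31  0.46  1.77 -0.01  0.89  1.56]
scene all 363 [0.595 0.2   0.176] ang 80.4
scene top 133 [0.59  0.193 0.189] ang 83.8
ang 106.58938331316284 r 0.06711037742125799 z 0.15902060478169888 [0.5 0.1 0. ]
0 0 0 0.5 0.1 -0.0 255;0 0 0 0.5 0.0 -0.0 255;0 0 0 0.5 0.0 -0.0 255;0 0 0 0.5 0.0 0.0 255;0 0 0 0.5 -0.0 0.0 255;0 0 0 0.5 -0.0 0.0 255;0 0 0 0.5 -0.1 0.0 255;0 0 0 0.4 -0.1 0.0 255;
```

View pics/l7.png

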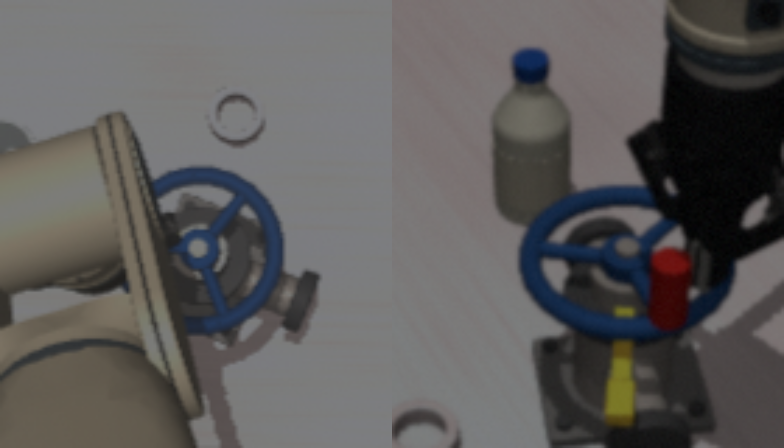

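The handle is at about 82°, so about 25° remains. I'll take smaller steps.

Request:
arm_command(targets="0 0 0 0.5 0.1 0 255;0 0 0 0.5 0 0 255;0 0 0 0.5 0 0 255;0 0 0 0.3 0 0 255")

```text
t: 9.8
ee_pos: [0.5814, 0.1936, 0.1589]
tool_rot: [0.986, 0.167, 0.012, 0.003]
force: [-2.8, 1.6, 0.8]
gripper_width: 0.001
```

```bash
python3 look.py 8; python3 plan.py 3 5
```

```text
9.8 [0.5814 0.1936 0.1589] [-2.83  1.56  0.85] [0.986 0.167 0.012 0.003] [ 0.31  0.48  1.72 -0.01  0.91  1.55]
scene all 381 [0.611 0.195 0.176] ang 66.2
scene top 145 [0.607 0.187 0.188] ang 67.7
ang 90.27523361780634 r 0.06559363846841666 z 0.15895021905062218 [0.4 1.  0.9]
0 0 0 0.3 0.0 0.0 255;0 0 0 0.3 -0.0 0.0 255;0 0 0 0.3 -0.0 0.0 255;0 0 0 0.3 -0.1 0.0 255;0 0 0 0.3 -0.1 0.0 255;
```

View pics/l8.png

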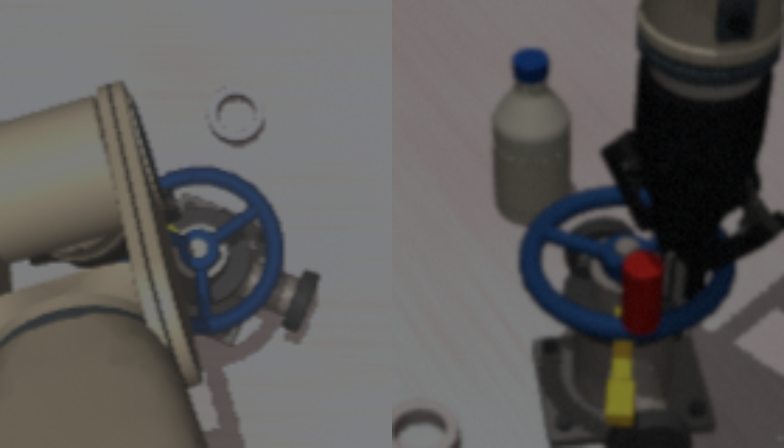

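Using the same estimator as at the start (57.9°), the handle is now at 66.2°. That leaves about 8–9°, or 10 mm.

Request:
arm_command(targets="0 0 0 0.3 0 0 255;0 0 0 0.3 0 0 255;0 0 0 0.3 -0.1 0 255")

```text
t: 10.2
ee_pos: [0.5902, 0.1923, 0.1587]
tool_rot: [0.986, 0.167, 0.011, 0.003]
force: [-3.4, -0.4, 1.8]
gripper_width: 0.002
```

```bash
python3 look.py 9
```

```text
10.2 [0.5902 0.1923 0.1587] [-3.44 -0.37  1.83] [0.986 0.167 0.011 0.003] [ 0.3   0.5   1.7  -0.01  0.92  1.54]
scene all 385 [0.62  0.19  0.175] ang 58.2
scene top 144 [0.616 0.183 0.189] ang 58.3
```

View pics/l9.png

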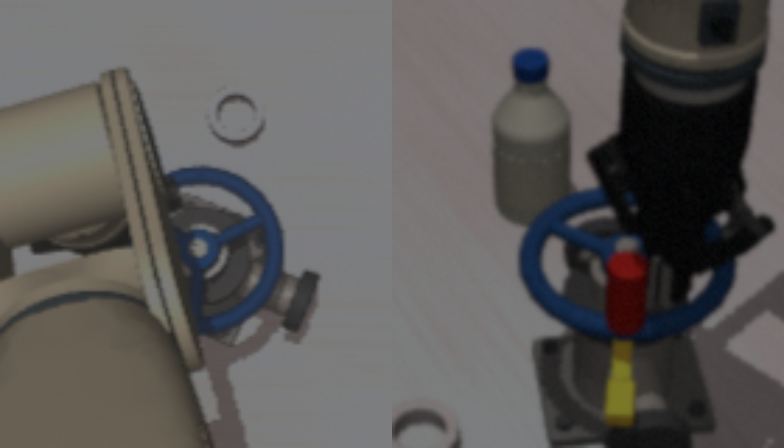

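The handle is back in line with the pointer: 58.2° now against 57.9° at the start. I'll back off along -x, then rise and leave.

Request:
arm_command(targets="0 0 0 -1 0 0 255;0 0 0 -1.5 0 0 255;0 0 0 -0.5 0 1.5 255;0 0 0 0 0 4 255;0 0 0 0 0 4 255;0 0 0 0 0 4 255;0 0 0 -2 -4 2 255;0 0 0 -2 -4 0 255;0 0 0 -2 -4 0 255;0 0 0 -2 -4 0 255")

```text
t: 11.3
ee_pos: [0.4804, 0.0319, 0.3296]
tool_rot: [0.985, 0.171, 0.022, 0.004]
force: [0.1, -0.5, -0.0]
gripper_width: -0.004
```

Request:
arm_command(targets="0 0 0 -2 -4 0 255;0 0 0 -2 -4 0 255;0 0 0 -1 -4 0 255;0 0 0 0 -4 0 255;0 0 0 0 -4 0 255;0 0 0 0 -4 0 255;0 0 0 0 -4 0 255;0 0 0 0 0 0 255;0 0 0 0 0 0 255")

```text
t: 12.2
ee_pos: [0.4248, -0.2633, 0.3437]
tool_rot: [0.985, 0.169, 0.033, 0.012]
force: [0.3, 0.2, 0.4]
gripper_width: -0.001
```

```bash
python3 look.py 10 x
```

```text
12.2 [ 0.4248 -0.2633  0.3437] [0.27 0.18 0.38] [0.985 0.169 0.033 0.012] [-0.6   0.08  1.82  0.03  1.18  0.62]
top all 88 [0.614 0.181 0.19 ] ang 57.8
top top 88 [0.614 0.18  0.19 ] ang 57.6
top bottle [ 0.538 -0.091  0.123]
top ring [0.73  0.101 0.018]
top beaker [0.672 0.315 0.081]
scene all 377 [0.62  0.19  0.175] ang 58.0
scene top 139 [0.617 0.182 0.188] ang 57.2
scene bottle [ 0.541 -0.087  0.122]
scene ring [0.733 0.103 0.016]
scene beaker [0.673 0.317 0.079]
```

View pics/l10.png

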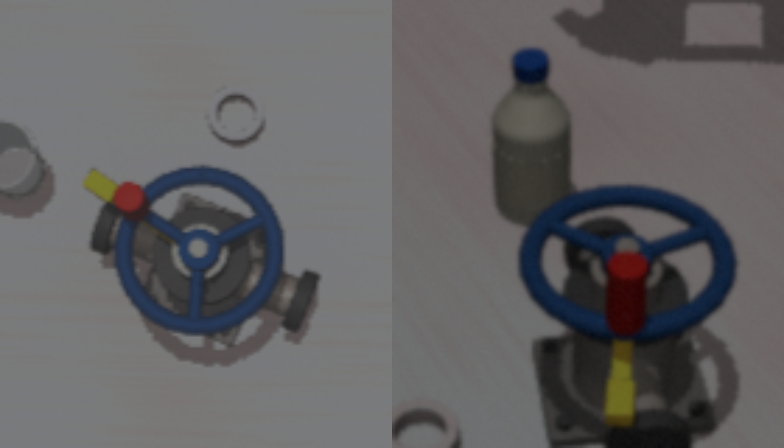

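Both views show the handle back in line with the pointer, the bystanders where they were, and the arm clear. I'll hand it in.

```bash
python3 -c "
from plant import arm
print(arm.job_done())"
```

```text
the job is handed in; nothing more can be done
None
```

I pushed the handle clockwise through one full turn with the shut fingers, always from the trailing side, then backed off, rose clear and handed the job in at about 12 s of the 61 s allowed.

- **Handle angle:** it now reads 57.8° in the top view and 58.0° in the scene view. The start readings were about 57° (top) and 57.9° (scene), so the handle is in line with the pointer to about 1°.
- **Bystanders:** the bottle, ring and beaker all read within 2 mm of where they stood, and they look upright.
- **Forces:** the wrist force, read at the end of each move, stayed at about 4 N while pushing. It is near zero now that the arm is clear.

The top camera was blocked by the arm for most of the turn, so I tracked the handle mainly with the scene camera. At about 90° the handle was hidden there too, so I took its angle from the fingers' position. None of the checks failed or disagreed.

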